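# Pick the jar from behind the tall stock

## Robot

A 6-joint arm with a two-finger parallel gripper is mounted at the origin on the work surface. World frame = base frame: x ahead of the robot, y to its left, z up, the work surface at z = 0. Lengths are in mm, angles in rad, forces in N, time in s.
With the tool pointing down it reaches from about 300 to 775 mm from the base axis. Payload 14.6 kg.
Tool frame: the origin (TCP) lies between the finger pads; the fingertips stand 14 mm ahead of it and the grasp point (between the pads) lies 5 mm behind it; z points along the fingers, y is the line along which they close (so a half turn about z gives the same grasp; the last joint's range is limited). The gripper opens to 85 mm and grips with 20 to 120 N. Pads are 22 mm wide; open, the fingers measure 114 mm over their backs; the gripper's body (76 mm by 85 mm) begins 54 mm behind the grasp point. The pads swing forward as they close: fully open they stand 13 mm farther back than shut.
Start: joints at [-1.212, 0.3, 1.521, -0, 1.321, -0.067], TCP at [227.169, -500.883, 217.281] pointing down, gripper open.
Joint ranges: [-3.03, 3.03], [-0.79, 2.21], [0.23, 2.52], [-1.04, 4.18], [0, 3.07], [-2.55, 2.55]. Speed limits (rad/s): [2.22, 2.22, 2.57, 3.14, 3.14, 3.14].

## Interface

Orientations are given as a unit quaternion [x, y, z, w].
In Python, from plant import arm gives the robot as it stands.
- The arm moves only by the tool jog_arm, never from a script. Its argument "increments" is a list of rows, each a list of 4 numbers: the shift along the world's x, y, z in mm, then the turn about the world's z in degrees. A call has 1 to 5 rows; each row shifts and turns the commanded pose from where the row before left it; what a row does not reach is not made up. A row lasts 1/8 s, in which the tool goes at most 62.5 mm and 10.7 degrees, less where a joint would pass 70% of its speed; a pose out of reach is approached as far as the arm can. A call with a gripper value outside its range is refused whole. "grip" is the opening, from 0 (shut) to 1 (fully open), set as the call begins (left out, the last holds). The fingers move at their own pace and stop on an object; "grip_force" is the grip in N (left out, the last holds). Time passes only in rows, so rows that do not move let the fingers close. It gives the time, the measured TCP pose, the force, the opening and the grip force at its end, in the units of the state.
- arm.sense(): the state, without advancing time (a new reading comes with each control period).
- arm.snapshot(name): name is "scene" or "side" or "wrist"; returns a dict with "frame" (400x640x3 uint8, red, green, blue), "fx", "fy", "cx", "cy" (pixels), "k1" (the pictures are not rectified: a ray, as slopes to the right and down, at radius r is drawn at 1 + k1 r^2 times it, then the intrinsics apply), "extrinsics" (4x4, takes a point from world to camera coordinates); the wrist camera has in their place "mount" (4x4, takes a point from camera to tool coordinates, whose origin is the TCP and whose axes are the flange's). Camera axes: x right, y down, z forward; pixel columns grow to the right and rows downward; lengths in mm; the calibration is good to about 2 mm. A picture is of the moment at which its call begins: read the wrist's pose just before it. There is no depth.
- arm.hand_in(): hands the job in; it is judged then, once.
Trained networks look in a picture, given as the dict that the camera call returned (one of the last four; its "shot" number tells which), for a name from the list of things; names that differ only in an ending like _2 or _b are one class to them, and where a whole thing is asked for, a point or a joint stands for the part that bears it (a point fixed in the world has none). Each returns a list of dicts, best first, with "confidence" (0 to 1); they miss things now and then, are a little off and sometimes report something else, mostly with a low value. They report only what shows in the picture. A call takes as long as a camera call.
- arm.search_frame(picture, thing): "xyz" ([x, y, z] in mm, in world coordinates, good to about 4 mm: the middle of the surface that is visible of it).
- arm.trace(picture, thing): "pixels" (400x640 bool, what is visible of it).
- arm.place_of(picture, thing): "xyz" ([x, y, z] in mm, in world coordinates, good to about 4 mm: a listed point, or the origin of a listed thing).
The state is a dict: "t": time; "joint_positions": joint angles; "qvel": joint speeds; "joint_efforts": joint torques, N m; "ee_pos": TCP position; "ee_rot": TCP orientation; "ft_force": force on the tool from outside, world axes, zero at the start; "torque": the same for the moment, N m; "width": finger opening in mm; "gripper_force": force on a finger pad.
Only numpy, scipy, OpenCV 4.12 (cv2) and the standard library are available. Lean on these libraries where they do the work, as an engineer would, in place of code of your own. Each camera call takes 0.05 s, during which the arm holds its last target. There are 200 camera calls.

## Task

The short wide jar at the back of the grey steel stock tray has to go into the open shipping carton, but the three tall containers (amber bottle, white bottle, rectangular tin) crowd around it. First stand all three tall containers in the square black spill tray and leave the jar where it is meanwhile; then stand the jar upright in the carton; finally put each tall container back upright where it stood in the stock tray. Set each one down without dropping it, let nothing tip over, and leave the tape roll, the label pad and the hand stamp where they are.

Things in the scene. Friction and masses are not known exactly. Their poses are not given: they have to be found in the camera images.
- stock_tray: Grey sheet-steel stock tray on the bench, fixed. 160 mm (its x) by 236 mm (its y). Origin: centre of underside; floor top 8 mm above it. Walls 4 mm thick: back (+x) 55 mm high, ends 40, front lip (-x) 22. In its frame the jar stands near x +34, y 0; the tall containers, in any arrangement, beside it (x +34, y +68 and -68) and in front (x -34, y 0).
- spill_tray: Square shallow black plastic spill tray, fixed, 184 by 184 mm outside with a narrow outward rim (200 mm over all), 18 mm high, walls 4 mm. Origin: centre of its underside; inner floor 4 mm above the origin. Empty at the start. Room for three tall containers 90 mm apart.
- carton: Open cardboard shipping carton, fixed, 150 mm (its x) by 190 mm (its y) outside, 80 mm high, walls 4 mm, its flaps folded down outside (they reach 18 mm beyond the walls). Origin: centre of its underside; inner floor 4 mm above the origin. Empty at the start.
- jar: The wanted jar: short, wide, white plastic with a black screw lid as wide as the jar. 61 mm diameter, 62 mm high (lid from 44 mm up), about 160 g. Loose. Origin: centre of its underside, z up along its axis.
- amber_bottle: Tall round amber glass bottle with black cap, blank label. Body 56 mm diameter up to 70 mm height, shoulder up to 92 mm, neck 25 mm diameter, cap 30 mm diameter from 100 to 127 mm height. About 300 g. Loose. Origin: centre of its underside, z up along its axis.
- white_bottle: Tall round white plastic bottle with white cap, blank label. Body 55 mm diameter up to 76 mm height, conical shoulder up to 90 mm, neck 26 mm diameter, cap 33 mm diameter from 94 to 120 mm height. About 260 g. Loose. Origin: centre of its underside, z up along its axis.
- tin: Rectangular bare-metal tin with a round black screw cap centred on its top, blank label. Body 40 mm (its x) by 56 mm (its y), 90 mm high; neck 24 mm diameter from 90 to 96 mm; cap 29 mm diameter from 96 to 122 mm height. About 280 g. Loose. Origin: centre of its underside, z up.
- tape_roll: Bystander: roll of parcel tape lying flat, 96 mm diameter, 48 mm high. Origin: centre of its underside. Not to be moved.
- label_pad: Bystander: flat pad of blank paper labels, 70 by 100 mm, 16 mm high. Origin: centre of its underside. Not to be moved.
- stamp: Bystander: wooden hand stamp, 40 by 60 mm, 54 mm high with its handle. Origin: centre of its underside. Not to be moved.

How it is judged (in metres and radians):
On the way, in this order (a step that is already met when the one before it is completed fails the run):
1. all three tall containers stand released in the spill tray, the jar still in its place (x of amber_bottle in the frame of spill_tray between -0.075 and 0.075 m and y of amber_bottle in the frame of spill_tray between -0.075 and 0.075 m and z of each of amber_bottle, white_bottle, tin in the frame of spill_tray below 0.012 m and angle between each of amber_bottle, white_bottle, tin's own z axis and vertical below 0.1 rad and contact force between the fingers and amber_bottle below 0.2 N and linear speed of each of amber_bottle, white_bottle, tin below 0.03 m/s and x of white_bottle in the frame of spill_tray between -0.075 and 0.075 m and y of white_bottle in the frame of spill_tray between -0.075 and 0.075 m and contact force between the fingers and white_bottle below 0.2 N and x of tin in the frame of spill_tray between -0.075 and 0.075 m and y of tin in the frame of spill_tray between -0.075 and 0.075 m and contact force between the fingers and tin below 0.2 N and distance of jar from where it was at the start of the episode below 0.03 m), for 0.2 s.
2. the jar stands released and upright in the carton while the three tall containers are still in the spill tray (x of jar in the frame of carton between -0.06 and 0.06 m and y of jar in the frame of carton between -0.08 and 0.08 m and z of jar in the frame of carton below 0.012 m and angle between each of jar, amber_bottle, white_bottle, tin's own z axis and vertical below 0.1 rad and contact force between the fingers and jar below 0.2 N and linear speed of jar below 0.03 m/s and x of amber_bottle in the frame of spill_tray between -0.085 and 0.085 m and y of amber_bottle in the frame of spill_tray between -0.085 and 0.085 m and z of each of amber_bottle, white_bottle, tin in the frame of spill_tray below 0.012 m and x of white_bottle in the frame of spill_tray between -0.085 and 0.085 m and y of white_bottle in the frame of spill_tray between -0.085 and 0.085 m and x of tin in the frame of spill_tray between -0.085 and 0.085 m and y of tin in the frame of spill_tray between -0.085 and 0.085 m), for 0.2 s.
3. the three tall containers stand where they stood at the start, released (distance of each of amber_bottle, white_bottle, tin from where it was at the start of the episode below 0.015 m and angle between each of amber_bottle, white_bottle, tin's own z axis and vertical below 0.1 rad and contact force between the fingers and amber_bottle below 0.2 N and linear speed of each of amber_bottle, white_bottle, tin below 0.03 m/s and contact force between the fingers and white_bottle below 0.2 N and contact force between the fingers and tin below 0.2 N), for 0.2 s.
At the end, for the whole second after the job is handed in: The jar stands upright on the carton's floor; the amber bottle, the white bottle and the tin each stand upright (within 0.1 rad) in the stock tray within 15 mm of where they stood at the start; all are released and at rest (all of step 3 and x of jar in the frame of carton between -0.06 and 0.06 m and y of jar in the frame of carton between -0.08 and 0.08 m and z of jar in the frame of carton below 0.012 m and angle between jar's own z axis and vertical below 0.1 rad and contact force between the fingers and jar below 0.2 N and linear speed of jar below 0.03 m/s); the robot touches nothing.
It fails at once if a tall container or the jar tips over (angle between any of amber_bottle, white_bottle, tin, jar's own z axis and vertical above 0.6 rad).
It fails at once if the tape roll, the label pad or the stamp is disturbed (moved 25 mm) (distance of any of tape_roll, label_pad, stamp from where it was at the start of the episode above 0.025 m).
It fails at once if a tall container or the jar is dropped (falls freely from more than about 20 mm: faster than 0.6 m/s while the fingers do not touch it) ((linear speed of amber_bottle above 0.6 m/s and contact force between the fingers and amber_bottle below 0.1 N) or (linear speed of white_bottle above 0.6 m/s and contact force between the fingers and white_bottle below 0.1 N) or (linear speed of tin above 0.6 m/s and contact force between the fingers and tin below 0.1 N) or (linear speed of jar above 0.6 m/s and contact force between the fingers and jar below 0.1 N)).
It also fails if it takes over 149 s, if anything falls off the work surface, if the arm or the gripper's body presses on something with over 40 N, if the wrist force passes 120 N, or if a joint passes its speed limit or range.

## Working session

There is one attempt and no reset: what is moved stays moved. The work goes in short steps, Python scripts to look and compute and a tool call to move; the robot and the scene stay as the last step left them, time stands still between calls to the robot, and variables do not carry over. Pictures are saved under pics/ and viewed, at most 14 in all, crops included, and the job is handed in when it is done.

Besides the shell and the picture viewer there is one more tool, called after "Call:" by a JSON object that holds its "name" and its "arguments". jog_arm: Moves the arm, as the interface text tells. Its arguments: {"type":"object","properties":{"increments":{"type":"array","items":{"type":"array","items":{"type":"number"}}},"grip":{"type":"number"},"grip_force":{"type":"number"}},"required":["increments"]}

```bash
mkdir -p pics; cat > h.py <<'E'
import numpy as np,cv2
from plant import arm
def save(p,n): cv2.imwrite('pics/'+n,cv2.cvtColor(p['frame'],cv2.COLOR_RGB2BGR))
E
python3 - <<'E'
from h import *
s=arm.sense();print(s['t'],s['ee_pos'],s['ee_rot'],s['width'])
for c in ['scene','side']:
    p=arm.snapshot(c);save(p,c+'0.png')
    print(c,np.round(np.linalg.inv(p['extrinsics']),2).tolist(),p['fx'],p['k1'])
    for n in ['stock_tray','spill_tray','carton','jar','amber_bottle','white_bottle','tin','tape_roll','label_pad','stamp']:
        r=arm.place_of(p,n); print(n,[(np.round(q['xyz']).tolist(),round(q['confidence'],2)) for q in r[:2]])
print(arm.sense()['t'])
E
```

```text
0.0 [ 227.07646722 -500.65304173  216.72380622] [ 9.77425668e-01  2.11278759e-01 -7.87666398e-05 -5.86748822e-04] 85.57822914990277
scene [[-0.77, 0.37, -0.52, 1090.85], [0.64, 0.46, -0.61, 616.15], [0.01, -0.81, -0.59, 641.78], [0.0, 0.0, 0.0, 1.0]] 375.9591615928429 -0.01580008086719458
stock_tray [([444.0, 306.0, -0.0], 0.96)]
spill_tray [([466.0, -311.0, 1.0], 0.72)]
carton [([598.0, -27.0, 0.0], 0.74), ([479.0, 308.0, 6.0], 0.25)]
jar [([479.0, 304.0, 6.0], 0.92)]
amber_bottle [([407.0, 310.0, 6.0], 0.74)]
white_bottle [([474.0, 234.0, 7.0], 0.64)]
tin [([484.0, 371.0, 13.0], 0.59), ([724.0, 260.0, -1.0], 0.42)]
tape_roll [([719.0, 261.0, 0.0], 0.86), ([404.0, 313.0, 4.0], 0.22)]
label_pad [([729.0, -269.0, 2.0], 0.74)]
stamp [([429.0, 73.0, 5.0], 0.61), ([440.0, 307.0, -1.0], 0.41)]
side [[-0.93, -0.2, 0.32, 79.05], [-0.38, 0.44, -0.82, 1261.72], [0.02, -0.88, -0.48, 814.81], [0.0, 0.0, 0.0, 1.0]] 520.4157253660094 0.03498695178122247
stock_tray [([441.0, 306.0, 4.0], 0.91)]
spill_tray []
carton [([408.0, 312.0, 8.0], 0.3)]
jar [([484.0, 305.0, 8.0], 0.89)]
amber_bottle [([408.0, 311.0, 10.0], 0.83)]
white_bottle [([477.0, 236.0, 10.0], 0.94), ([409.0, 310.0, 11.0], 0.16)]
tin [([477.0, 370.0, 9.0], 0.66)]
tape_roll [([722.0, 265.0, -1.0], 0.68), ([473.0, 236.0, 10.0], 0.35)]
label_pad [([723.0, -271.0, -1.0], 0.48)]
stamp [([428.0, 73.0, -6.0], 0.62), ([484.0, 303.0, 8.0], 0.48)]
1.1
```

View pics/scene0.png

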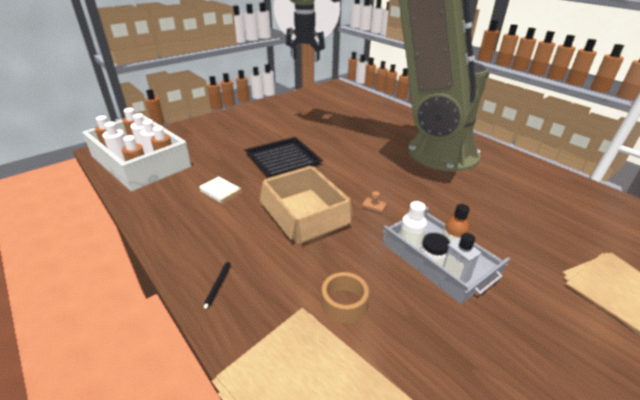

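View pics/side0.png

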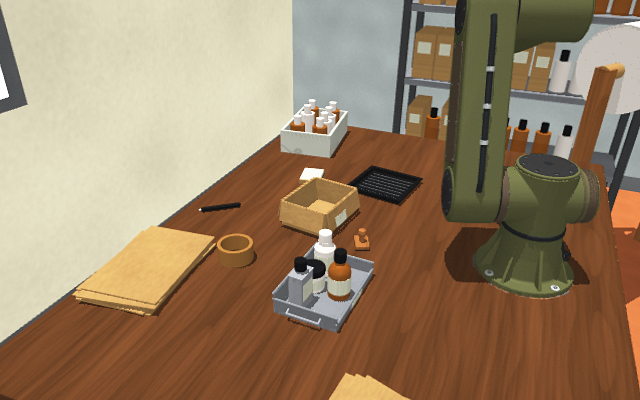

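The scene view shows the stock tray at about (445,250), with white at the left, amber behind, the tin in front and the jar in the middle. The spill tray is near (283,157), the carton near (305,205) and the stamp near (374,201). The side view agrees. Next I need the tray yaws and the refined cap positions.

```bash
cat >> h.py <<'E'
def toplane(p,uv,z,E=None):
    E=p['extrinsics'] if E is None else E
    K=np.array([[p['fx'],0,p['cx']],[0,p['fy'],p['cy']],[0,0,1.]])
    xy=cv2.undistortPoints(np.asarray(uv,float).reshape(-1,1,2),K,np.array([p['k1'],0,0,0.]))[:,0]
    T=np.linalg.inv(E);d=np.c_[xy,np.ones(len(xy))]@T[:3,:3].T;o=T[:3,3]
    return o+d*((z-o[2])/d[:,2])[:,None]
E
python3 - <<'E'
from h import *
for c in ['scene','side']:
    p=arm.snapshot(c)
    for n,z in [('spill_tray',18),('carton',80),('stock_tray',30)]:
        r=arm.trace(p,n)
        if not r: print(c,n,'none');continue
        v,u=np.nonzero(r[0]['pixels'])
        P=toplane(p,np.c_[u,v],z)[:,:2]
        print(c,n,round(r[0]['confidence'],2),len(u),cv2.minAreaRect(P.astype(np.float32)))
    for n in ['amber_bottle','white_bottle','tin','jar']:
        r=arm.trace(p,n)
        if r:
            v,u=np.nonzero(r[0]['pixels']); print(n,round(r[0]['confidence'],2),len(u),u.min(),u.max(),v.min(),v.max())
E
```

```text
scene spill_tray 0.77 1789 ((475.93487548828125, -305.0112609863281), (215.59967041015625, 201.95782470703125), 81.5460205078125)
scene carton 0.67 4822 ((621.9864501953125, 0.6244354248046875), (277.3337097167969, 204.30343627929688), 81.39720916748047)
scene stock_tray 0.66 3137 ((449.05279541015625, 306.3862609863281), (268.099609375, 198.53379821777344), 86.88804626464844)
amber_bottle 0.75 704 443 469 203 242
white_bottle 0.73 844 400 425 201 247
tin 0.89 1197 443 480 232 282
jar 0.8 685 421 450 232 264
side spill_tray 0.65 1688 ((474.7098388671875, -302.6693420410156), (228.55047607421875, 206.28811645507812), 81.12344360351562)
side carton 0.89 3294 ((578.4052124023438, 26.944381713867188), (302.7322998046875, 218.20213317871094), 81.6038589477539)
side stock_tray 0.18 232 ((710.716552734375, -226.59991455078125), (70.90652465820312, 126.24747467041016), 9.945995330810547)
amber_bottle 0.9 1041 327 350 248 300
white_bottle 0.87 535 314 334 230 275
tin 0.71 991 287 312 256 305
jar 0.78 420 307 325 259 292
```

Call:
{"name": "jog_arm", "arguments": {"increments": [[10, 30, 30, -9], [20, 50, 30, -9], [20, 55, 0, -9], [20, 55, 0, 0], [20, 55, 0, 0]]}}

```text
t: 2.52
ee_pos: [317.4, -254.1, 277.5]
ee_rot: [1.0, -0.023, 0.0, 0.0]
ft_force: [0.7, -0.0, 1.5]
width: 85.3
gripper_force: 0.0
```

Call:
{"name": "jog_arm", "arguments": {"increments": [[20, 55, 0, 0], [20, 55, 0, 0], [20, 55, 0, 0], [20, 55, 0, 0], [10, 55, 0, 0]]}}

```text
t: 3.15
ee_pos: [407.5, 21.1, 277.4]
ee_rot: [1.0, -0.023, 0.0, 0.0]
ft_force: [1.3, -1.4, 0.8]
width: 85.4
gripper_force: 0.0
```

Call:
{"name": "jog_arm", "arguments": {"increments": [[10, 55, 0, 0], [10, 55, 0, 0], [0, 55, 20, 0], [0, 55, 20, 0], [0, 20, 20, 0]]}}

```text
t: 3.78
ee_pos: [426.6, 261.6, 337.6]
ee_rot: [1.0, -0.021, -0.0, -0.0]
ft_force: [0.1, -0.5, -0.9]
width: 85.2
gripper_force: 0.0
```

```bash
cat >> h.py <<'E'
from scipy.spatial.transform import Rotation as R
def wrist():
    s=arm.sense();p=arm.snapshot('wrist')
    T=np.eye(4);T[:3,:3]=R.from_quat(s['ee_rot']).as_matrix();T[:3,3]=s['ee_pos']
    return s,p,np.linalg.inv(T@np.array(p['mount']))
E
python3 - <<'E'
from h import *
s,p,E=wrist();save(p,'w1.png');print(s['ee_pos'],np.round(np.linalg.inv(E),2).tolist())
for n in ['amber_bottle','white_bottle','tin','jar','stock_tray']:
    print(n,[(np.round(q['xyz']).tolist(),round(q['confidence'],2)) for q in arm.place_of(p,n)[:2]])
E
```

```text
[426.59267696 261.60050743 337.64888489] [[-0.04, -0.95, -0.3, 504.14], [-1.0, 0.04, 0.01, 258.53], [0.0, 0.3, -0.95, 494.45], [0.0, 0.0, 0.0, 1.0]]
amber_bottle [([402.0, 309.0, 6.0], 0.82)]
white_bottle [([477.0, 236.0, 7.0], 0.71)]
tin [([480.0, 372.0, 10.0], 0.7)]
jar [([478.0, 301.0, 8.0], 0.94)]
stock_tray [([446.0, 302.0, -2.0], 0.73)]
```

View pics/w1.png

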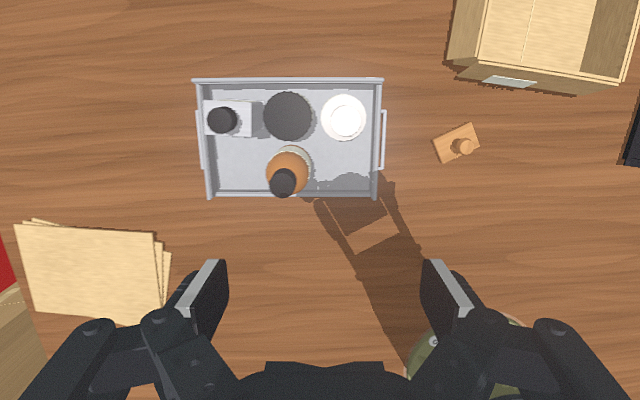

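The wrist view shows the tray upright. Cap tops are at about tin (221,119), white (344,116) and amber (282,184), and the jar lid is at (288,115).

```bash
python3 - <<'E'
from h import *
s,p,E=wrist()
g=p['frame'].astype(int).max(2)
for n,(u,v),z in [('amber',(282,184),135),('white',(344,117),128),('tin',(220,120),130),('jar',(288,115),70)]:
    print(n,np.round(toplane(p,[(u,v)],z,E)))
big=cv2.resize(cv2.cvtColor(p['frame'],cv2.COLOR_RGB2BGR)[70:210,180:400],None,fx=3.5,fy=3.5,interpolation=cv2.INTER_CUBIC);cv2.imwrite('pics/w1c.png',big)
E
```

```text
amber [[409. 306. 135.]]
white [[478. 234. 128.]]
tin [[482. 367. 130.]]
jar [[480. 300.  70.]]
```

View pics/w1c.png

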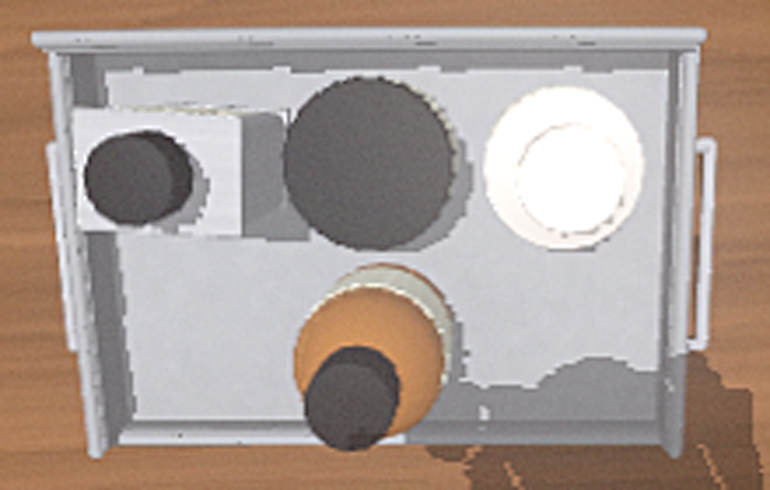

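Call:
{"name": "jog_arm", "arguments": {"increments": [[-20, 47, -30, 0], [0, 0, -50, 0], [0, 0, -50, 0], [0, 0, -50, 0], [0, 0, -25, 0]], "grip": 0.65, "grip_force": 40}}

```text
t: 4.75
ee_pos: [406.3, 304.6, 129.5]
ee_rot: [1.0, -0.023, -0.001, 0.001]
ft_force: [0.3, 0.1, 0.2]
width: 55.5
gripper_force: 0.0
```

Call:
{"name": "jog_arm", "arguments": {"increments": [[0, 0, -16, 0], [0, 0, 0, 0], [0, 0, 0, 0]]}}

```text
t: 5.12
ee_pos: [407.7, 306.3, 117.4]
ee_rot: [1.0, -0.023, 0.001, -0.0]
ft_force: [0.1, -0.1, -0.2]
width: 55.4
gripper_force: 0.0
```

Call:
{"name": "jog_arm", "arguments": {"increments": [[0, 0, 0, 0], [0, 0, 0, 0], [0, 0, 0, 0], [0, 0, 0, 0], [0, 0, 0, 0]], "grip": 0.1}}

```text
t: 5.75
ee_pos: [407.7, 306.5, 117.3]
ee_rot: [1.0, -0.023, 0.001, -0.001]
ft_force: [0.3, 0.7, 5.9]
width: 27.0
gripper_force: 39.0
```

```bash
python3 - <<'E'
from h import *
s,p,E=wrist();save(p,'w2.png');print(s['ee_pos'],s['width'],s['gripper_force'],s['ft_force'])
E
```

```text
[407.66323792 306.53622836 117.31217812] 26.986108070534527 38.96625459194183 [0.2510257  0.66482816 5.92241783]
```

View pics/w2.png

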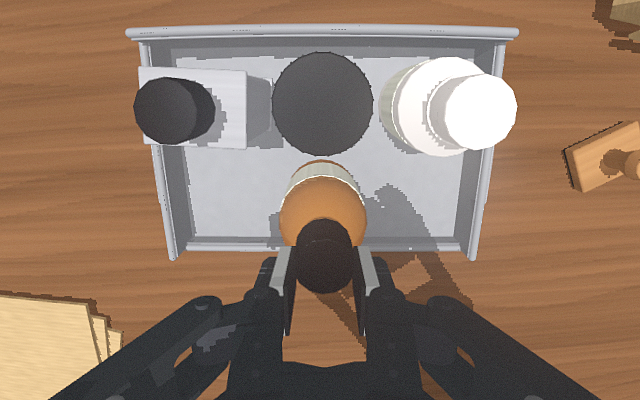

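The pads are on the cap sides, but the width reads 27 mm rather than 30, so the cap (323,255) may sit ahead of the pads. I'll check the position.

```bash
python3 - <<'E'
from h import *
s,p,E=wrist()
for n,uv,z in [('amber',(324,245),135),('tin',(172,110),130),('white',(480,112),128),('jar',(323,103),70)]: print(n,np.round(toplane(p,[uv],z,E),1))
print(np.round(toplane(p,[(324,292),(324,220)],135,E),1))
for P in [[407.7,306.5,122.3],[408,306,135]]:
    c=E@np.array(P+[1]);print(P, c[0]/c[2]*p['fx']+p['cx'],c[1]/c[2]*p['fy']+p['cy'])
E
cat > crop.py <<'E'
E
python3 -c "
import cv2;i=cv2.imread('pics/w2.png')[190:350,240:410];cv2.imwrite('pics/w2c.png',cv2.resize(i,None,fx=3.5,fy=3.5,interpolation=2)+25)"
```

```text
amber [[418.5 306.2 135. ]]
tin [[481.6 368.  130. ]]
white [[474.6 236.3 128. ]]
jar [[479.3 304.   70. ]]
[[393.6 307.4 135. ]
 [430.7 305.7 135. ]]
[407.7, 306.5, 122.3] 324.43816400487395 253.67274188057394
[408, 306, 135] 325.5022425591326 265.5568306871272
```

View pics/w2c.png

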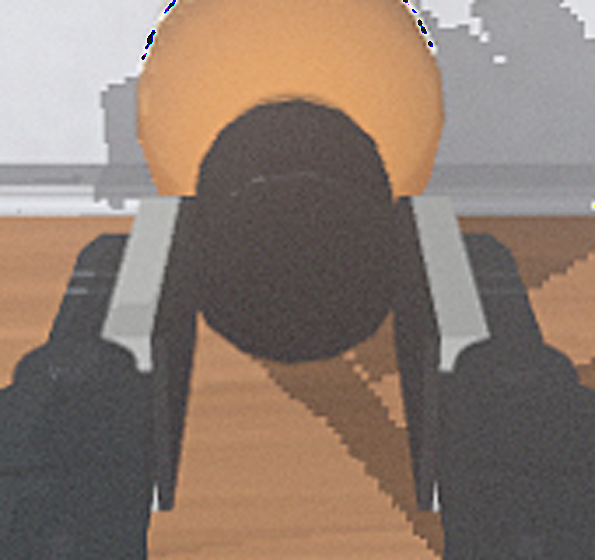

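The cap's top face is centred at (324,267), which matches the prediction, so the grip is good and the width offset is just pad compliance. I'll lift and carry it over.

Call:
{"name": "jog_arm", "arguments": {"increments": [[0, 0, 15, 0], [0, 0, 35, 0], [0, 0, 45, 0], [0, -15, 35, 0], [0, -35, 0, 0]]}}

```text
t: 6.48
ee_pos: [407.6, 256.4, 249.5]
ee_rot: [1.0, -0.022, 0.002, -0.001]
ft_force: [1.0, -0.8, -3.8]
width: 26.7
gripper_force: 39.9
```

Call:
{"name": "jog_arm", "arguments": {"increments": [[5, -48, 0, 0], [5, -48, 0, 0], [5, -48, 0, 0], [5, -48, 0, 0], [5, -48, 0, 0]]}}

```text
t: 7.1
ee_pos: [431.8, 14.6, 247.1]
ee_rot: [1.0, -0.023, 0.0, 0.0]
ft_force: [0.3, 0.3, -2.9]
width: 26.9
gripper_force: 39.9
```

Call:
{"name": "jog_arm", "arguments": {"increments": [[5, -48, 0, 0], [5, -48, 0, 0], [5, -45, 0, 0], [5, -35, 0, 0], [0, -15, 0, 0]]}}

```text
t: 7.72
ee_pos: [451.9, -176.3, 246.6]
ee_rot: [1.0, -0.024, -0.0, -0.0]
ft_force: [-0.2, -0.4, -3.8]
width: 27.4
gripper_force: 40.0
```

```bash
python3 - <<'E'
from h import *
s,p,E=wrist();save(p,'w3.png');print(s['ee_pos'],s['width'],s['gripper_force'],s['ft_force'])
print([(np.round(q['xyz']).tolist(),round(q['confidence'],2)) for q in arm.place_of(p,'spill_tray')[:2]])
r=arm.trace(p,'spill_tray')
if r:
    v,u=np.nonzero(r[0]['pixels']);P=toplane(p,np.c_[u,v],18,E)[:,:2];print(len(u),cv2.minAreaRect(P.astype(np.float32)))
E
```

```text
[ 451.90948289 -176.28670768  246.64556224] 27.37000540978115 40.02284288406372 [-0.22537132 -0.41268175 -3.84273111]
[([473.0, -313.0, 0.0], 0.94), ([427.0, 71.0, -3.0], 0.55)]
29168 ((470.0872802734375, -312.97381591796875), (203.76829528808594, 202.86502075195312), 80.56929779052734)
```

View pics/w3.png

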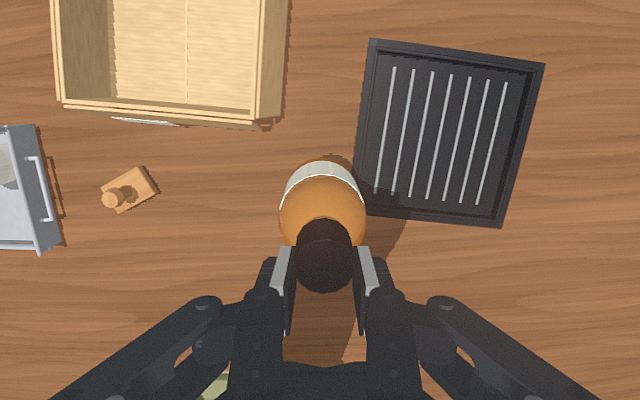

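The wrist view shows the bottle still held and the whole spill tray at about (448,133), giving a centre near (471,-313) and a yaw of about -9°.

Call:
{"name": "jog_arm", "arguments": {"increments": [[3, -30, 0, 0], [3, -45, 0, 0], [3, -46, 0, 0], [3, -40, 0, 0], [0, -20, -20, 0]]}}

```text
t: 8.5
ee_pos: [464.9, -356.6, 227.3]
ee_rot: [1.0, -0.023, 0.001, 0.001]
ft_force: [-0.1, 0.9, -4.8]
width: 26.9
gripper_force: 40.2
```

Call:
{"name": "jog_arm", "arguments": {"increments": [[0, 0, -40, 0], [0, 0, -35, 0], [0, 0, -20, 0], [0, 0, -10, 0], [0, 0, 0, 0]]}}

```text
t: 9.12
ee_pos: [464.5, -355.2, 121.4]
ee_rot: [1.0, -0.022, -0.0, -0.0]
ft_force: [-0.3, 0.0, -2.9]
width: 26.8
gripper_force: 40.1
```

Call:
{"name": "jog_arm", "arguments": {"increments": [[0, 0, -5, 0], [0, 0, -2, 0], [0, 0, 0, 0]]}}

```text
t: 9.5
ee_pos: [464.2, -355.9, 114.4]
ee_rot: [1.0, -0.023, 0.0, 0.0]
ft_force: [0.1, 0.1, -3.8]
width: 26.8
gripper_force: 40.1
```

Call:
{"name": "jog_arm", "arguments": {"increments": [[0, 0, -1, 0], [0, 0, -1, 0], [0, 0, 0, 0]]}}

```text
t: 9.88
ee_pos: [464.7, -356.2, 113.4]
ee_rot: [1.0, -0.023, 0.001, 0.001]
ft_force: [-0.3, 1.6, 5.5]
width: 26.6
gripper_force: 41.2
```

Call:
{"name": "jog_arm", "arguments": {"increments": [[0, 0, 0, 0], [0, 0, 0, 0], [0, 0, 0, 0], [0, 0, 15, 0], [0, 0, 40, 0]], "grip": 0.65}}

```text
t: 10.5
ee_pos: [463.6, -355.4, 167.3]
ee_rot: [1.0, -0.023, -0.001, -0.001]
ft_force: [0.3, -0.6, 0.7]
width: 55.9
gripper_force: 0.0
```

Call:
{"name": "jog_arm", "arguments": {"increments": [[0, 20, 40, 0], [0, 50, 40, 0], [0, 58, 0, 0], [0, 58, 0, 0], [0, 58, 0, 0]]}}

```text
t: 11.12
ee_pos: [463.9, -111.4, 247.6]
ee_rot: [1.0, -0.023, 0.001, 0.0]
ft_force: [0.2, 0.3, -0.3]
width: 55.5
gripper_force: 0.0
```

Call:
{"name": "jog_arm", "arguments": {"increments": [[0, 58, 0, 0], [0, 58, 0, 0], [0, 58, 0, 0], [0, 58, 0, 0], [5, 50, 0, 0]]}}

```text
t: 11.75
ee_pos: [468.8, 171.0, 247.7]
ee_rot: [1.0, -0.022, 0.001, -0.0]
ft_force: [0.1, -0.2, 0.6]
width: 55.4
gripper_force: 0.0
```

Call:
{"name": "jog_arm", "arguments": {"increments": [[5, 40, 0, 0], [0, 20, 0, 0], [0, 0, 0, 0]]}}

```text
t: 12.12
ee_pos: [474.0, 229.4, 246.7]
ee_rot: [1.0, -0.022, 0.0, -0.0]
ft_force: [0.4, -0.3, -0.4]
width: 55.9
gripper_force: 0.0
```

```bash
python3 - <<'E'
from h import *
p=arm.snapshot('scene')
for n in ['amber_bottle']: print(n,[(np.round(q['xyz']).tolist(),round(q['confidence'],2)) for q in arm.place_of(p,n)[:2]])
s,p,E=wrist();print(s['ee_pos'])
for n in ['white_bottle','tin']: print(n,[(np.round(q['xyz']).tolist(),round(q['confidence'],2)) for q in arm.place_of(p,n)[:2]])
E
```

```text
amber_bottle [([463.0, -353.0, -0.0], 0.69)]
[474.20368338 228.10022392 246.68488292]
white_bottle [([481.0, 238.0, 6.0], 0.67)]
tin [([481.0, 369.0, 5.0], 0.7)]
```

Call:
{"name": "jog_arm", "arguments": {"increments": [[1, 7, -20, 0], [0, 0, -45, 0], [0, 0, -40, 0], [0, 0, -20, 0], [0, 0, -6, 0]]}}

```text
t: 13.0
ee_pos: [474.9, 235.2, 114.5]
ee_rot: [1.0, -0.023, -0.001, 0.0]
ft_force: [0.5, 0.8, 0.2]
width: 55.5
gripper_force: 0.0
```

Call:
{"name": "jog_arm", "arguments": {"increments": [[0, 0, 0, 0], [0, 0, 0, 0], [0, 0, 0, 0], [0, 0, 0, 0], [0, 0, 0, 0]], "grip": 0.1}}

```text
t: 13.62
ee_pos: [475.2, 235.9, 115.5]
ee_rot: [1.0, -0.023, 0.0, -0.0]
ft_force: [0.5, 0.1, -1.1]
width: 8.5
gripper_force: 0.0
```

```bash
python3 - <<'E'
from h import *
s,p,E=wrist();print(s['ee_pos'],s['width'],s['gripper_force'],s['ft_force'])
c=E@np.array(list(s['ee_pos'][:2])+[128,1]);print(c[0]/c[2]*p['fx']+p['cx'],c[1]/c[2]*p['fy']+p['cy'])
i=cv2.cvtColor(p['frame'],cv2.COLOR_RGB2BGR)[190:350,240:410];cv2.imwrite('pics/w4.png',cv2.resize(i,None,fx=3.5,fy=3.5))
E
```

```text
[475.20377812 235.94335024 115.47363245] 8.527243381799169 0.0 [ 0.5461443   0.07056628 -1.1480929 ]
324.38790247531 260.9955123390967
```

View pics/w4.png

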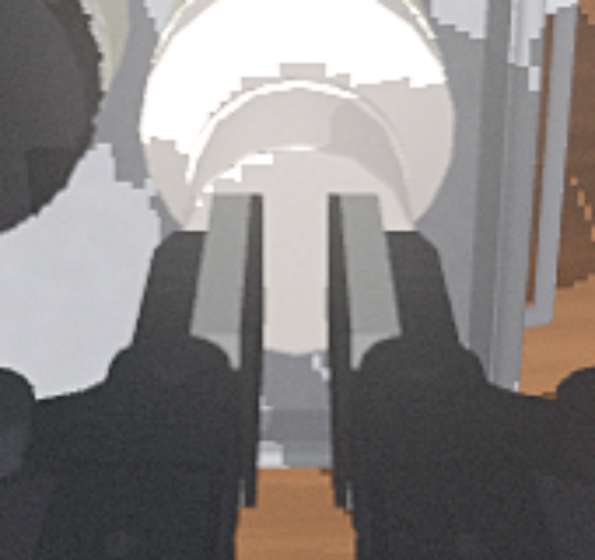

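The fingers closed to 8.5 mm with no force, even though the cap shows between and behind them. I'll look from the fixed cameras.

```bash
python3 - <<'E'
from h import *
o=[]
for c in ['side','scene']:
    p=arm.snapshot(c);E=p['extrinsics']@np.array([475,236,100,1]);u=int(E[0]/E[2]*p['fx']+p['cx']);v=int(E[1]/E[2]*p['fy']+p['cy'])
    u=min(max(u,55),584);v=min(max(v,60),339)
    o.append(cv2.resize(cv2.cvtColor(p['frame'],cv2.COLOR_RGB2BGR)[v-60:v+60,u-55:u+55],None,fx=3.6,fy=3.6,interpolation=cv2.INTER_CUBIC))
    print(c,u,v,[(np.round(q['xyz']).tolist(),round(q['confidence'],2)) for q in arm.place_of(p,'white_bottle')[:2]])
cv2.imwrite('pics/m5.png',np.hstack(o))
E
```

```text
side 324 240 [([478.0, 239.0, 8.0], 0.67)]
scene 415 214 [([474.0, 234.0, 2.0], 0.81)]
```

View pics/m5.png

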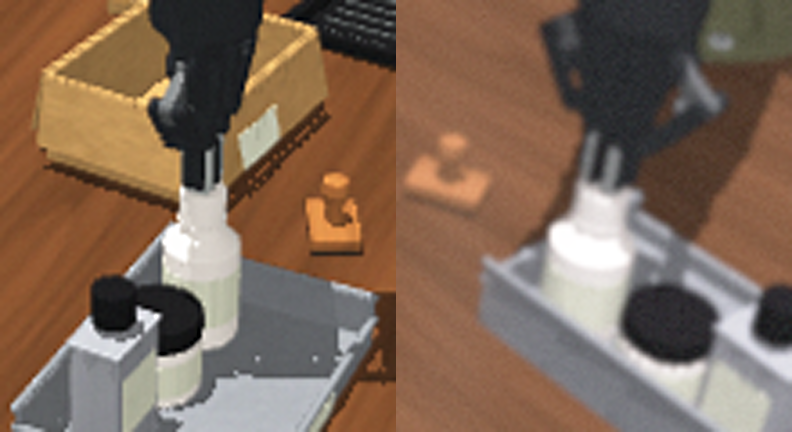

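Call:
{"name": "jog_arm", "arguments": {"increments": [[0, 0, 0, 0], [0, 0, 0, 0], [0, 0, 0, 0], [0, 0, -3, 0], [0, 0, -3, 0]], "grip": 0.65}}

```text
t: 14.5
ee_pos: [475.1, 235.9, 109.0]
ee_rot: [1.0, -0.023, -0.0, 0.0]
ft_force: [-0.1, -0.2, -0.5]
width: 55.8
gripper_force: 0.0
```

Call:
{"name": "jog_arm", "arguments": {"increments": [[0, 0, 0, 0], [0, 0, 0, 0], [0, 0, 0, 0], [0, 0, 0, 0]], "grip": 0.25}}

```text
t: 15.0
ee_pos: [475.2, 235.9, 109.5]
ee_rot: [1.0, -0.023, 0.0, -0.0]
ft_force: [-0.4, -0.5, 2.6]
width: 29.9
gripper_force: 39.5
```

```bash
python3 - <<'E'
from h import *
o=[]
for c in ['side','scene']:
    p=arm.snapshot(c);E=p['extrinsics']@np.array([475,236,100,1]);u=int(E[0]/E[2]*p['fx']+p['cx']);v=int(E[1]/E[2]*p['fy']+p['cy'])
    for q in ([475,236,128,1],[475,236,94,1],[475,236,8,1]):
        E=p['extrinsics']@np.array(q);print(c,q[2],((E[0]/E[2]*p['fx']+p['cx'])-u+30)*6+(0 if c=='side' else 360),((E[1]/E[2]*p['fy']+p['cy'])-v+45)*6)
    o.append(cv2.resize(cv2.cvtColor(p['frame'],cv2.COLOR_RGB2BGR)[v-45:v+40,u-30:u+30],None,fx=6,fy=6,interpolation=cv2.INTER_CUBIC))
s,p,E=wrist();print(s['ee_pos'],s['width'],s['gripper_force'],s['ft_force'])
cv2.imwrite('pics/m6.png',np.hstack(o))
E
```

```text
side 128 186.78515399047342 218.7608853008125
side 94 185.1153547649011 287.53796150357783
side 8 181.0724975587433 454.058519117008
scene 128 556.5804935474598 217.4050499470041
scene 94 541.9907473045272 287.04928137014747
scene 8 507.90675038799066 449.74942224688107
[475.26128595 235.94195418 109.47506709] 29.782875790059716 39.52220320701599 [-0.26034459 -0.74300257  2.67299567]
```

View pics/m6.png

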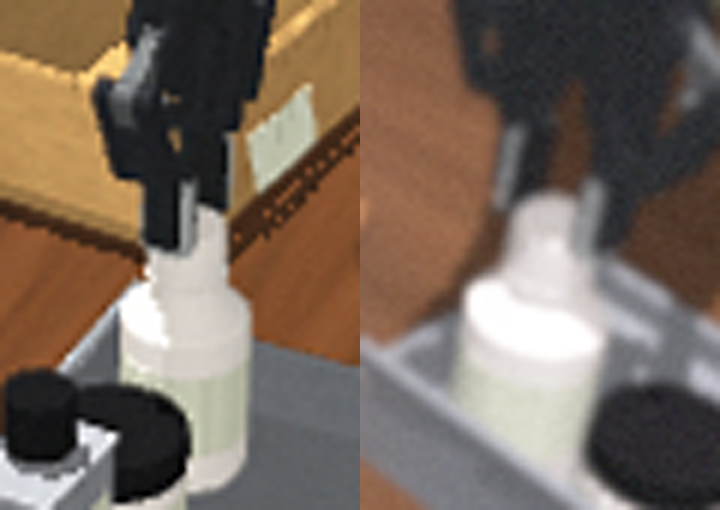

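The view now shows the pads on the upper half of the white cap (side image, about (185,230)), with the width at 30 mm and the force at 39.5 N. The tips reach less deep than stated, so I'll regrip 6 mm lower for a secure hold.

Call:
{"name": "jog_arm", "arguments": {"increments": [[0, 0, 0, 0], [0, 0, 0, 0], [0, 0, -3, 0], [0, 0, -3, 0], [0, 0, 0, 0]], "grip": 0.65}}

```text
t: 15.78
ee_pos: [475.0, 235.8, 102.9]
ee_rot: [1.0, -0.023, -0.0, 0.0]
ft_force: [0.1, 0.3, -0.1]
width: 55.6
gripper_force: 0.0
```

Call:
{"name": "jog_arm", "arguments": {"increments": [[0, 0, 0, 0], [0, 0, 0, 0], [0, 0, 0, 0], [0, 0, 0, 0], [0, 0, 0, 0]], "grip": 0.2}}

```text
t: 16.4
ee_pos: [475.4, 236.0, 103.6]
ee_rot: [1.0, -0.023, 0.0, -0.0]
ft_force: [-0.8, -0.5, 5.2]
width: 31.0
gripper_force: 39.8
```

Call:
{"name": "jog_arm", "arguments": {"increments": [[0, 0, 15, 0], [0, 0, 35, 0], [0, 0, 45, 0], [0, -15, 35, 0], [0, -35, 0, 0]]}}

```text
t: 17.02
ee_pos: [475.7, 186.3, 236.6]
ee_rot: [1.0, -0.022, 0.002, -0.001]
ft_force: [0.5, -0.2, -2.3]
width: 31.1
gripper_force: 40.1
```

Call:
{"name": "jog_arm", "arguments": {"increments": [[-5, -48, 0, 0], [-5, -48, 0, 0], [-5, -48, 0, 0], [-5, -48, 0, 0], [-5, -48, 0, 0]]}}

```text
t: 17.65
ee_pos: [449.6, -55.5, 234.0]
ee_rot: [1.0, -0.023, 0.0, -0.0]
ft_force: [1.5, 0.4, -2.1]
width: 31.2
gripper_force: 40.1
```

Call:
{"name": "jog_arm", "arguments": {"increments": [[-5, -48, 0, 0], [-5, -48, 0, 0], [-5, -48, 0, 0], [-2, -40, 0, 0], [0, -20, 0, 0]]}}

```text
t: 18.27
ee_pos: [432.7, -259.6, 233.7]
ee_rot: [1.0, -0.024, -0.0, -0.0]
ft_force: [0.8, 0.5, -2.2]
width: 31.0
gripper_force: 40.2
```

Call:
{"name": "jog_arm", "arguments": {"increments": [[0, -6, -20, 0], [0, 0, -40, 0], [0, 0, -40, 0], [0, 0, -20, 0], [0, 0, 0, 0]]}}

```text
t: 18.9
ee_pos: [432.9, -263.2, 112.5]
ee_rot: [1.0, -0.022, -0.001, -0.001]
ft_force: [-0.2, 0.1, -1.7]
width: 31.2
gripper_force: 40.2
```

Touch down at about z 99.5.

Call:
{"name": "jog_arm", "arguments": {"increments": [[0, 0, -8, 0], [0, 0, -3, 0], [0, 0, -2, 0], [0, 0, 0, 0], [0, 0, 0, 0]]}}

```text
t: 19.52
ee_pos: [433.3, -264.1, 100.5]
ee_rot: [1.0, -0.023, 0.0, 0.0]
ft_force: [0.9, -0.2, -2.3]
width: 31.0
gripper_force: 40.2
```

Call:
{"name": "jog_arm", "arguments": {"increments": [[0, 0, -1, 0], [0, 0, -1, 0], [0, 0, 0, 0], [0, 0, 0, 0]]}}

```text
t: 20.02
ee_pos: [433.8, -264.6, 99.6]
ee_rot: [1.0, -0.023, 0.001, 0.001]
ft_force: [-3.0, 0.5, 9.9]
width: 31.0
gripper_force: 41.3
```

Call:
{"name": "jog_arm", "arguments": {"increments": [[0, 0, 0, 0], [0, 0, 0, 0], [0, 0, 0, 0], [0, 0, 15, 0], [0, 0, 45, 0]], "grip": 0.65}}

```text
t: 20.65
ee_pos: [432.4, -263.6, 158.3]
ee_rot: [1.0, -0.023, -0.001, -0.001]
ft_force: [0.2, -0.4, 1.4]
width: 55.4
gripper_force: 0.0
```

Call:
{"name": "jog_arm", "arguments": {"increments": [[0, 20, 45, 0], [0, 50, 30, 0], [5, 58, 0, 0], [5, 58, 0, 0], [5, 58, 0, 0]]}}

```text
t: 21.28
ee_pos: [448.0, -18.3, 234.6]
ee_rot: [1.0, -0.023, 0.001, 0.0]
ft_force: [1.2, -0.7, 0.6]
width: 55.6
gripper_force: 0.0
```

Call:
{"name": "jog_arm", "arguments": {"increments": [[5, 58, 0, 0], [5, 58, 0, 0], [5, 58, 0, 0], [5, 58, 0, 0], [5, 58, 0, 0]]}}

```text
t: 21.9
ee_pos: [473.0, 271.9, 234.6]
ee_rot: [1.0, -0.023, 0.001, -0.0]
ft_force: [1.1, -0.8, 0.4]
width: 55.6
gripper_force: 0.0
```

Call:
{"name": "jog_arm", "arguments": {"increments": [[5, 58, 0, 0], [3, 40, 0, 0], [0, 0, 0, 0]]}}

```text
t: 22.28
ee_pos: [480.6, 370.1, 233.6]
ee_rot: [1.0, -0.021, -0.0, -0.0]
ft_force: [0.8, -0.9, -0.1]
width: 55.5
gripper_force: 0.0
```

```bash
python3 - <<'E'
from h import *
p=arm.snapshot('scene')
for n in ['amber_bottle','white_bottle']: print(n,[(np.round(q['xyz']).tolist(),round(q['confidence'],2)) for q in arm.place_of(p,n)[:2]])
s,p,E=wrist();print(s['ee_pos'])
for n in ['tin','jar']: print(n,[(np.round(q['xyz']).tolist(),round(q['confidence'],2)) for q in arm.place_of(p,n)[:2]])
E
```

```text
amber_bottle [([464.0, -355.0, 1.0], 0.65)]
white_bottle [([433.0, -265.0, 1.0], 0.8)]
[481.19576684 367.27232632 233.91795561]
tin [([481.0, 368.0, 9.0], 0.74)]
jar [([479.0, 304.0, 7.0], 0.62)]
```

Call:
{"name": "jog_arm", "arguments": {"increments": [[0, 0, -30, 0], [0, 0, -45, 0], [0, 0, -35, 0], [0, 0, -12, 0], [0, 0, -5, 0]]}}

```text
t: 23.2
ee_pos: [481.6, 367.8, 106.9]
ee_rot: [1.0, -0.023, 0.0, -0.0]
ft_force: [0.1, -0.2, 0.6]
width: 56.0
gripper_force: 0.0
```

Call:
{"name": "jog_arm", "arguments": {"increments": [[0, 0, 0, 0], [0, 0, 0, 0], [0, 0, 0, 0], [0, 0, 0, 0], [0, 0, 0, 0]], "grip": 0.15}}

```text
t: 23.82
ee_pos: [481.8, 368.5, 107.9]
ee_rot: [1.0, -0.023, 0.001, -0.001]
ft_force: [-0.7, 1.0, 7.3]
width: 26.7
gripper_force: 39.4
```

Call:
{"name": "jog_arm", "arguments": {"increments": [[0, 0, 15, 0], [0, 0, 35, 0], [0, 0, 45, 0], [0, -15, 35, 0], [0, -35, 0, 0]]}}

```text
t: 24.45
ee_pos: [481.6, 318.4, 240.0]
ee_rot: [1.0, -0.022, 0.002, -0.001]
ft_force: [0.8, -0.1, -4.4]
width: 27.3
gripper_force: 39.9
```

Call:
{"name": "jog_arm", "arguments": {"increments": [[0, -50, 0, 0], [0, -55, 0, 0], [0, -55, 0, 0], [0, -55, 0, 0], [0, -55, 0, 0]]}}

```text
t: 25.08
ee_pos: [480.7, 46.2, 237.2]
ee_rot: [1.0, -0.023, 0.0, 0.0]
ft_force: [1.4, 0.2, -2.3]
width: 26.7
gripper_force: 39.9
```

Call:
{"name": "jog_arm", "arguments": {"increments": [[8, -55, 0, 0], [8, -55, 0, 0], [8, -55, 0, 0], [8, -50, 0, 0], [8, -50, 0, 0]]}}

```text
t: 25.7
ee_pos: [521.0, -218.8, 237.2]
ee_rot: [1.0, -0.023, 0.0, 0.0]
ft_force: [0.3, 0.4, -2.4]
width: 26.7
gripper_force: 39.9
```

Call:
{"name": "jog_arm", "arguments": {"increments": [[0, -40, 0, 0], [0, -20, 0, 0], [0, -2, -20, 0], [0, 0, -40, 0], [0, 0, -40, 0]]}}

```text
t: 26.32
ee_pos: [521.2, -278.6, 135.9]
ee_rot: [1.0, -0.022, 0.0, 0.0]
ft_force: [1.0, -0.1, -3.2]
width: 26.6
gripper_force: 40.0
```

Call:
{"name": "jog_arm", "arguments": {"increments": [[0, 0, -20, 0], [0, 0, -8, 0], [0, 0, -3, 0], [0, 0, -1, 0], [0, 0, 0, 0]]}}

```text
t: 26.95
ee_pos: [521.4, -279.2, 105.0]
ee_rot: [1.0, -0.023, 0.0, 0.0]
ft_force: [-0.5, 0.9, -3.9]
width: 26.7
gripper_force: 40.0
```

Call:
{"name": "jog_arm", "arguments": {"increments": [[0, 0, -1, 0], [0, 0, -1, 0], [0, 0, 0, 0], [0, 0, 0, 0]]}}

```text
t: 27.45
ee_pos: [521.9, -279.2, 103.8]
ee_rot: [1.0, -0.023, 0.001, 0.0]
ft_force: [-0.8, 3.0, 9.0]
width: 26.9
gripper_force: 41.0
```

Call:
{"name": "jog_arm", "arguments": {"increments": [[0, 0, 0, 0], [0, 0, 0, 0], [0, 0, 0, 0], [0, 0, 15, 0], [0, 0, 45, 0]], "grip": 0.65}}

```text
t: 28.08
ee_pos: [520.4, -278.6, 162.0]
ee_rot: [1.0, -0.023, -0.002, -0.001]
ft_force: [0.0, 0.6, 0.4]
width: 55.7
gripper_force: 0.0
```

Call:
{"name": "jog_arm", "arguments": {"increments": [[0, 20, 45, 0], [-5, 50, 30, 0], [-8, 58, 0, 0], [-8, 58, 0, 0], [-8, 58, 0, 0]], "grip": 1.0}}

```text
t: 28.7
ee_pos: [491.7, -33.4, 238.6]
ee_rot: [1.0, -0.023, 0.001, 0.0]
ft_force: [0.6, 0.3, -0.1]
width: 85.2
gripper_force: 0.0
```

Call:
{"name": "jog_arm", "arguments": {"increments": [[-8, 58, 0, 0], [-5, 58, 0, 0], [0, 58, 0, 0], [0, 58, 0, 0], [0, 58, 0, 0]]}}

```text
t: 29.32
ee_pos: [478.9, 256.9, 238.7]
ee_rot: [1.0, -0.023, 0.001, -0.0]
ft_force: [1.0, -0.4, 1.3]
width: 85.3
gripper_force: 0.0
```

Call:
{"name": "jog_arm", "arguments": {"increments": [[0, 35, 0, 0], [0, 14, 0, 0], [0, 0, 0, 0]]}}

```text
t: 29.7
ee_pos: [479.1, 303.9, 237.7]
ee_rot: [1.0, -0.022, 0.0, 0.0]
ft_force: [0.2, 0.0, -0.5]
width: 85.0
gripper_force: 0.0
```

```bash
python3 - <<'E'
from h import *
p=arm.snapshot('scene')
for n in ['amber_bottle','white_bottle','tin','carton']: print(n,[(np.round(q['xyz']).tolist(),round(q['confidence'],2)) for q in arm.place_of(p,n)[:2]])
s,p,E=wrist();print(s['ee_pos'])
for n in ['jar']: print(n,[(np.round(q['xyz']).tolist(),round(q['confidence'],2)) for q in arm.place_of(p,n)[:2]])
r=arm.trace(p,'jar');v,u=np.nonzero(r[0]['pixels']);print(len(u),u.min(),u.max(),v.min(),v.max())
dark=r[0]['pixels']&(p['frame'].max(2)<110);v,u=np.nonzero(dark);c,rr=cv2.minEnclosingCircle(np.c_[u,v].astype(np.float32));print(c,rr,toplane(p,[c],70,E))
E
```

```text
amber_bottle [([462.0, -353.0, 4.0], 0.51)]
white_bottle [([432.0, -265.0, 3.0], 0.94)]
tin [([517.0, -275.0, 7.0], 0.87)]
carton [([599.0, -27.0, 2.0], 0.62)]
[479.43739863 302.92619208 237.62639558]
jar []
3152 292 352 138 203
(322.1139221191406, 173.26258850097656) 30.6603946685791 [[480.07433051 304.82177489  70.        ]]
```

Call:
{"name": "jog_arm", "arguments": {"increments": [[0, 1, -45, 0], [0, 0, -55, 0], [0, 0, -50, 0], [0, 0, -30, 0], [0, 0, -12, 0]]}}

```text
t: 30.72
ee_pos: [478.7, 304.4, 43.8]
ee_rot: [1.0, -0.023, -0.001, 0.001]
ft_force: [-0.8, 0.4, 0.1]
width: 85.5
gripper_force: 0.0
```

Call:
{"name": "jog_arm", "arguments": {"increments": [[0, 0, 0, 0], [0, 0, 0, 0], [0, 0, 0, 0], [0, 0, 0, 0], [0, 0, 0, 0]], "grip": 0.5}}

```text
t: 31.35
ee_pos: [479.9, 305.3, 47.0]
ee_rot: [1.0, -0.023, 0.001, -0.001]
ft_force: [-0.6, -1.5, 6.7]
width: 58.5
gripper_force: 43.2
```

Call:
{"name": "jog_arm", "arguments": {"increments": [[0, 0, 15, 0], [0, 0, 35, 0], [0, 0, 45, 0], [0, -15, 35, 0], [10, -35, 0, 0]]}}

```text
t: 31.98
ee_pos: [489.9, 255.7, 179.5]
ee_rot: [1.0, -0.022, 0.003, -0.001]
ft_force: [0.2, -0.5, -2.1]
width: 58.3
gripper_force: 43.7
```

Call:
{"name": "jog_arm", "arguments": {"increments": [[18, -48, 0, 0], [20, -52, 0, -2], [20, -52, 0, -2], [20, -52, 0, -2], [15, -40, 0, 0]]}}

```text
t: 32.6
ee_pos: [582.6, 8.8, 176.6]
ee_rot: [0.997, -0.076, 0.001, -0.0]
ft_force: [0.3, 0.5, -1.1]
width: 58.3
gripper_force: 43.6
```

Call:
{"name": "jog_arm", "arguments": {"increments": [[10, -28, 0, 0], [5, -10, 0, 0], [0, 0, 0, 0]]}}

```text
t: 32.98
ee_pos: [597.2, -27.0, 175.8]
ee_rot: [0.997, -0.075, 0.0, -0.0]
ft_force: [-0.7, 2.1, -1.7]
width: 58.5
gripper_force: 43.6
```

```bash
python3 - <<'E'
from h import *
s,p,E=wrist();save(p,'w7.png');print(s['ee_pos'],s['width'],s['ft_force'])
r=arm.place_of(p,'carton');print([(np.round(q['xyz']).tolist(),round(q['confidence'],2)) for q in r[:2]])
E
```

```text
[597.18464083 -26.99696042 175.8096625 ] 58.49564838861833 [-0.65109311  2.07445554 -1.68344479]
[([595.0, -22.0, 5.0], 0.95), ([730.0, -270.0, -4.0], 0.2)]
```

View pics/w7.png

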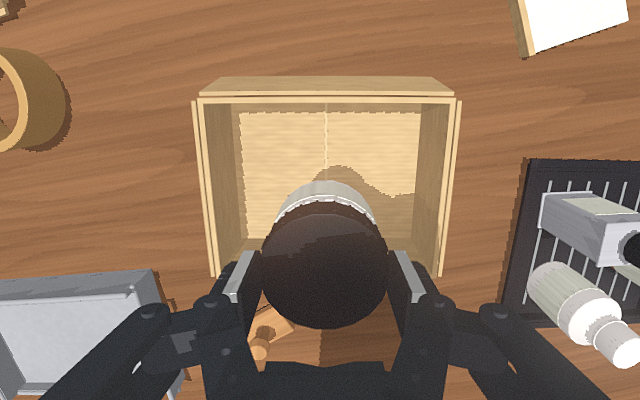

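The view shows the jar held upright over the carton, which is centred near u=325 and aligned with the gripper. The white bottle and tin stand in the spill tray at the right. I'll lower it.

Call:
{"name": "jog_arm", "arguments": {"increments": [[0, 1, -30, 0], [0, 0, -45, 0], [0, 0, -35, 0], [0, 0, -15, 0], [0, 0, -4, 0]]}}

```text
t: 33.7
ee_pos: [597.2, -25.5, 46.4]
ee_rot: [0.997, -0.075, -0.0, -0.0]
ft_force: [0.4, -0.4, -2.3]
width: 58.3
gripper_force: 43.6
```

Call:
{"name": "jog_arm", "arguments": {"increments": [[0, 0, -2, 0], [0, 0, 0, 0], [0, 0, 0, 0]]}}

```text
t: 34.08
ee_pos: [597.5, -26.1, 45.1]
ee_rot: [0.997, -0.075, 0.001, 0.0]
ft_force: [-0.2, 0.2, -1.9]
width: 58.4
gripper_force: 43.6
```

Call:
{"name": "jog_arm", "arguments": {"increments": [[0, 0, -1, 0], [0, 0, -1, 0], [0, 0, 0, 0], [0, 0, 0, 0]]}}

```text
t: 34.58
ee_pos: [597.6, -26.2, 43.1]
ee_rot: [0.997, -0.075, 0.001, 0.0]
ft_force: [-1.0, -1.3, 6.3]
width: 58.2
gripper_force: 44.4
```

Call:
{"name": "jog_arm", "arguments": {"increments": [[0, 0, 0, 0], [0, 0, 0, 0], [0, 0, 0, 0], [0, 0, 20, 0], [0, 0, 50, 0]], "grip": 0.95}}

```text
t: 35.2
ee_pos: [596.2, -26.0, 112.5]
ee_rot: [0.997, -0.075, -0.002, -0.0]
ft_force: [1.0, -0.1, 0.2]
width: 81.0
gripper_force: 0.0
```

Call:
{"name": "jog_arm", "arguments": {"increments": [[0, 0, 60, 0], [0, 0, 60, 0], [-15, -50, 0, 2], [-15, -55, 0, 2], [-16, -55, 0, 2]], "grip": 0.65}}

```text
t: 35.83
ee_pos: [550.5, -187.5, 234.1]
ee_rot: [1.0, -0.022, 0.001, 0.0]
ft_force: [0.7, -0.5, 0.6]
width: 55.8
gripper_force: 0.0
```

Call:
{"name": "jog_arm", "arguments": {"increments": [[-15, -50, 0, 0], [-15, -43, 0, 0], [0, 0, 0, 0]]}}

```text
t: 36.2
ee_pos: [520.0, -281.6, 233.7]
ee_rot: [1.0, -0.025, 0.0, 0.0]
ft_force: [0.2, 0.1, -0.3]
width: 55.6
gripper_force: 0.0
```

```bash
python3 - <<'E'
from h import *
p=arm.snapshot('scene');save(p,'s8.png')
for n in ['amber_bottle','white_bottle','tin','jar']: print(n,[(np.round(q['xyz']).tolist(),round(q['confidence'],2)) for q in arm.place_of(p,n)[:2]])
s,p,E=wrist();print(s['ee_pos'],s['width'])
for n in ['tin','white_bottle','jar']: print(n,[(np.round(q['xyz']).tolist(),round(q['confidence'],2)) for q in arm.place_of(p,n)[:2]])
E
```

```text
amber_bottle [([464.0, -350.0, 2.0], 0.57)]
white_bottle [([432.0, -265.0, 3.0], 0.61), ([440.0, 306.0, -2.0], 0.58)]
tin [([520.0, -276.0, 3.0], 0.59), ([596.0, -30.0, -0.0], 0.59)]
jar [([596.0, -27.0, 2.0], 0.76)]
[ 521.57196856 -278.11880369  232.88451402] 55.49135387472391
tin [([520.0, -278.0, 4.0], 0.79)]
white_bottle [([436.0, -264.0, 4.0], 0.96)]
jar [([592.0, -29.0, 4.0], 0.97), ([462.0, -354.0, 2.0], 0.28)]
```

View pics/s8.png

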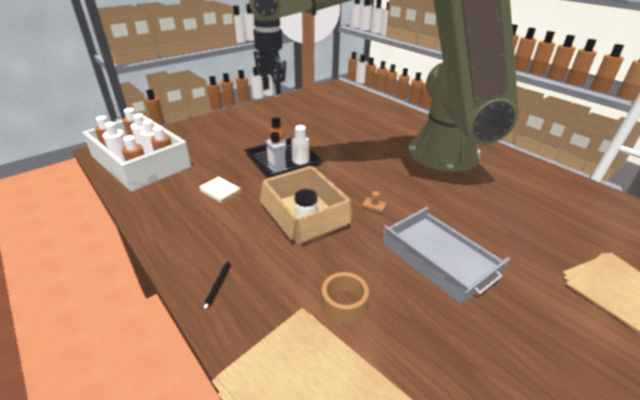

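The scene view shows the jar upright in the carton (305,203), the three tall containers standing in the spill tray (285,148) and the stock tray empty. Next is the return trip, starting with the tin.

Call:
{"name": "jog_arm", "arguments": {"increments": [[0, 0, -30, 0], [0, 0, -45, 0], [0, 0, -35, 0], [0, 0, -14, 0], [0, 0, -5, 0]]}}

```text
t: 37.28
ee_pos: [521.4, -279.0, 103.4]
ee_rot: [1.0, -0.023, 0.0, 0.0]
ft_force: [0.3, 0.1, -1.2]
width: 55.7
gripper_force: 0.0
```

Call:
{"name": "jog_arm", "arguments": {"increments": [[0, 0, 0, 0], [0, 0, 0, 0], [0, 0, 0, 0], [0, 0, 0, 0], [0, 0, 0, 0]], "grip": 0.15}}

```text
t: 37.9
ee_pos: [521.8, -279.3, 104.8]
ee_rot: [1.0, -0.023, 0.001, 0.001]
ft_force: [0.1, 1.3, 5.7]
width: 26.7
gripper_force: 39.4
```

Call:
{"name": "jog_arm", "arguments": {"increments": [[0, 0, 15, 0], [0, 0, 35, 0], [0, 0, 45, 0], [0, 15, 35, 0], [0, 35, 0, 0]]}}

```text
t: 38.52
ee_pos: [521.7, -229.7, 237.1]
ee_rot: [1.0, -0.024, 0.002, 0.001]
ft_force: [0.9, 0.1, -3.5]
width: 26.7
gripper_force: 39.8
```

Call:
{"name": "jog_arm", "arguments": {"increments": [[-8, 55, 0, 0], [-8, 55, 0, 0], [-8, 55, 0, 0], [-8, 55, 0, 0], [-8, 55, 0, 0]]}}

```text
t: 39.15
ee_pos: [480.5, 47.5, 234.3]
ee_rot: [1.0, -0.023, 0.0, 0.0]
ft_force: [1.5, -1.0, -2.9]
width: 26.6
gripper_force: 39.9
```

Call:
{"name": "jog_arm", "arguments": {"increments": [[0, 55, 0, 0], [0, 55, 0, 0], [0, 55, 0, 0], [0, 55, 0, 0], [0, 55, 0, 0]]}}

```text
t: 39.78
ee_pos: [480.8, 322.7, 234.3]
ee_rot: [1.0, -0.023, 0.0, -0.0]
ft_force: [0.5, -0.3, -2.8]
width: 26.9
gripper_force: 39.9
```

Call:
{"name": "jog_arm", "arguments": {"increments": [[0, 35, 0, 0], [0, 12.5, 0, 0], [0, 0, 0, 0], [0, 0, 0, 0]]}}

```text
t: 40.28
ee_pos: [481.4, 367.3, 233.7]
ee_rot: [1.0, -0.023, 0.0, 0.0]
ft_force: [-0.3, 0.3, -2.6]
width: 26.5
gripper_force: 40.0
```

Call:
{"name": "jog_arm", "arguments": {"increments": [[0, 1, -30, 0], [0, 0, -45, 0], [0, 0, -35, 0], [0, 0, -10, 0], [0, 0, -3, 0]]}}

```text
t: 40.9
ee_pos: [481.7, 369.1, 111.2]
ee_rot: [1.0, -0.023, 0.0, -0.0]
ft_force: [0.2, 0.5, -2.7]
width: 26.2
gripper_force: 40.0
```

Call:
{"name": "jog_arm", "arguments": {"increments": [[0, 0, -1, 0], [0, 0, 0, 0], [0, 0, 0, 0]]}}

```text
t: 41.28
ee_pos: [481.4, 369.6, 110.0]
ee_rot: [1.0, -0.023, 0.0, -0.0]
ft_force: [1.1, 0.7, -2.3]
width: 26.5
gripper_force: 40.0
```

Call:
{"name": "jog_arm", "arguments": {"increments": [[0, -1, -1, 0], [0, 0, -1, 0], [0, 0, 0, 0], [0, 0, 0, 0]]}}

```text
t: 41.78
ee_pos: [481.8, 369.1, 108.8]
ee_rot: [1.0, -0.023, 0.001, -0.001]
ft_force: [-1.5, 1.5, 6.9]
width: 26.4
gripper_force: 41.1
```

Call:
{"name": "jog_arm", "arguments": {"increments": [[0, 0, 0, 0], [0, 0, 0, 0], [0, 0, 0, 0], [0, 0, 15, 0], [0, 0, 45, 0]], "grip": 0.65}}

```text
t: 42.4
ee_pos: [480.5, 367.9, 167.0]
ee_rot: [1.0, -0.023, -0.002, 0.001]
ft_force: [0.1, -0.3, 0.8]
width: 55.2
gripper_force: 0.0
```

Call:
{"name": "jog_arm", "arguments": {"increments": [[0, -20, 45, 0], [0, -50, 25, 0], [-5, -58, 0, 0], [-5, -58, 0, 0], [-5, -58, 0, 0]]}}

```text
t: 43.02
ee_pos: [465.8, 122.7, 238.5]
ee_rot: [1.0, -0.023, 0.001, -0.0]
ft_force: [0.2, -0.5, -0.3]
width: 55.7
gripper_force: 0.0
```

Call:
{"name": "jog_arm", "arguments": {"increments": [[-5, -58, 0, 0], [-5, -58, 0, 0], [-5, -58, 0, 0], [-5, -58, 0, 0], [-5, -58, 0, 0]]}}

```text
t: 43.65
ee_pos: [440.8, -167.5, 238.6]
ee_rot: [1.0, -0.023, 0.001, 0.0]
ft_force: [0.2, 0.9, -0.8]
width: 55.5
gripper_force: 0.0
```

Call:
{"name": "jog_arm", "arguments": {"increments": [[-5, -58, 0, 0], [-3, -41, 0, 0], [0, 0, 0, 0], [0, 0, 0, 0]]}}

```text
t: 44.15
ee_pos: [433.2, -264.2, 237.9]
ee_rot: [1.0, -0.023, 0.0, 0.0]
ft_force: [0.5, -0.6, 0.1]
width: 55.5
gripper_force: 0.0
```

Down 138 mm to 99.5.

Call:
{"name": "jog_arm", "arguments": {"increments": [[0, 0, -30, 0], [0, 0, -50, 0], [0, 0, -38, 0], [0, 0, -15, 0], [0, 0, -5, 0]]}}

```text
t: 44.78
ee_pos: [433.6, -264.2, 99.8]
ee_rot: [1.0, -0.022, 0.0, 0.0]
ft_force: [-0.9, -0.2, -0.4]
width: 55.4
gripper_force: 0.0
```

Call:
{"name": "jog_arm", "arguments": {"increments": [[0, 0, 0, 0], [0, 0, 0, 0], [0, 0, 0, 0], [0, 0, 0, 0], [0, 0, 0, 0]], "grip": 0.2}}

```text
t: 45.4
ee_pos: [433.8, -265.0, 100.8]
ee_rot: [1.0, -0.023, 0.001, 0.001]
ft_force: [-1.2, 0.7, 7.7]
width: 30.8
gripper_force: 39.8
```

Call:
{"name": "jog_arm", "arguments": {"increments": [[0, 0, 15, 0], [0, 0, 35, 0], [0, 0, 45, 0], [0, 15, 35, 0], [0, 35, 0, 0]]}}

```text
t: 46.02
ee_pos: [433.8, -215.1, 232.9]
ee_rot: [1.0, -0.024, 0.002, 0.001]
ft_force: [0.3, 0.2, -4.0]
width: 30.6
gripper_force: 40.2
```

Call:
{"name": "jog_arm", "arguments": {"increments": [[5, 50, 0, 0], [5, 50, 0, 0], [5, 50, 0, 0], [5, 50, 0, 0], [5, 50, 0, 0]]}}

```text
t: 46.65
ee_pos: [458.0, 37.0, 230.5]
ee_rot: [1.0, -0.023, 0.001, -0.0]
ft_force: [1.1, -0.9, -1.4]
width: 30.7
gripper_force: 40.2
```

Call:
{"name": "jog_arm", "arguments": {"increments": [[5, 50, 0, 0], [5, 50, 0, 0], [5, 50, 0, 0], [1.5, 35, 0, 0], [0, 16, 0, 0]]}}

```text
t: 47.28
ee_pos: [474.4, 237.9, 230.0]
ee_rot: [1.0, -0.022, 0.0, -0.0]
ft_force: [0.4, -0.1, -1.5]
width: 30.6
gripper_force: 40.2
```

Call:
{"name": "jog_arm", "arguments": {"increments": [[0, 0, -30, 0], [0, 0, -45, 0], [0, 0, -35, 0], [0, 0, -12, 0], [0, 0, -3, 0]]}}

```text
t: 47.9
ee_pos: [475.1, 236.2, 105.0]
ee_rot: [1.0, -0.023, 0.0, -0.0]
ft_force: [0.3, 0.0, -1.1]
width: 30.9
gripper_force: 40.3
```

Call:
{"name": "jog_arm", "arguments": {"increments": [[0, 0, 0, 0], [0, 0, 0, 0], [0, 0, 0, 0]]}}

```text
t: 48.28
ee_pos: [474.9, 236.5, 104.9]
ee_rot: [1.0, -0.023, 0.0, -0.0]
ft_force: [0.2, 0.2, -2.8]
width: 30.4
gripper_force: 40.3
```

Call:
{"name": "jog_arm", "arguments": {"increments": [[0, 0, -1, 0], [0, 0, 0, 0], [0, 0, 0, 0]]}}

```text
t: 48.65
ee_pos: [475.4, 236.7, 104.9]
ee_rot: [1.0, -0.023, 0.001, -0.0]
ft_force: [-2.1, -1.7, 10.9]
width: 30.8
gripper_force: 41.4
```

Call:
{"name": "jog_arm", "arguments": {"increments": [[0, 0, 0, 0], [0, 0, 0, 0], [0, 0, 0, 0], [0, 0, 15, 0], [0, 0, 45, 0]], "grip": 0.65}}

```text
t: 49.28
ee_pos: [473.9, 236.1, 163.2]
ee_rot: [1.0, -0.023, -0.002, 0.001]
ft_force: [0.1, 0.3, 0.4]
width: 55.5
gripper_force: 0.0
```

Call:
{"name": "jog_arm", "arguments": {"increments": [[0, -20, 45, 0], [0, -50, 30, 0], [-5, -58, 0, 0], [-5, -58, 0, 0], [-1, -58, 0, 0]]}}

```text
t: 49.9
ee_pos: [463.2, -9.3, 239.6]
ee_rot: [1.0, -0.023, 0.001, 0.0]
ft_force: [0.9, -0.2, 0.7]
width: 55.6
gripper_force: 0.0
```

Call:
{"name": "jog_arm", "arguments": {"increments": [[0, -58, 0, 0], [0, -58, 0, 0], [0, -58, 0, 0], [0, -58, 0, 0], [0, -58, 0, 0]]}}

```text
t: 50.52
ee_pos: [463.4, -299.5, 239.6]
ee_rot: [1.0, -0.023, 0.001, 0.0]
ft_force: [1.6, 0.1, 0.8]
width: 55.5
gripper_force: 0.0
```

Call:
{"name": "jog_arm", "arguments": {"increments": [[0, -40, 0, 0], [0, -19, 0, 0], [0, 0, 0, 0], [0, 0, 0, 0]]}}

```text
t: 51.02
ee_pos: [464.0, -355.4, 238.7]
ee_rot: [1.0, -0.022, 0.0, 0.0]
ft_force: [0.2, -0.7, 0.2]
width: 55.6
gripper_force: 0.0
```

```bash
python3 - <<'E'
from h import *
p=arm.snapshot('scene')
for n in ['amber_bottle','white_bottle','tin','jar']: print(n,[(np.round(q['xyz']).tolist(),round(q['confidence'],2)) for q in arm.place_of(p,n)[:2]])
print(arm.sense()['ee_pos'])
E
```

```text
amber_bottle [([464.0, -352.0, 0.0], 0.87)]
white_bottle [([476.0, 238.0, 5.0], 0.77)]
tin [([485.0, 370.0, 9.0], 0.9)]
jar [([595.0, -25.0, 0.0], 0.63)]
[ 463.88427809 -355.94715202  238.59878122]
```

Call:
{"name": "jog_arm", "arguments": {"increments": [[0, 0, -30, 0], [0, 0, -45, 0], [0, 0, -35, 0], [0, 0, -14, 0], [0, 0, -5, 0]]}}

```text
t: 51.9
ee_pos: [463.9, -356.6, 109.5]
ee_rot: [1.0, -0.023, 0.0, 0.0]
ft_force: [-0.0, 0.4, -0.0]
width: 55.1
gripper_force: 0.0
```

Call:
{"name": "jog_arm", "arguments": {"increments": [[0, 0, 0, 0], [0, 0, 0, 0], [0, 0, 0, 0], [0, 0, 0, 0], [0, 0, 0, 0]], "grip": 0.15}}

```text
t: 52.52
ee_pos: [464.2, -356.9, 110.8]
ee_rot: [1.0, -0.023, 0.001, 0.001]
ft_force: [-0.7, 2.2, 7.1]
width: 27.6
gripper_force: 39.3
```

Call:
{"name": "jog_arm", "arguments": {"increments": [[0, 0, 15, 0], [0, 0, 35, 0], [0, 0, 45, 0], [0, 15, 35, 0], [0, 35, 0, 0]]}}

```text
t: 53.15
ee_pos: [464.1, -307.2, 243.0]
ee_rot: [1.0, -0.023, 0.002, 0.002]
ft_force: [0.0, -0.5, -3.6]
width: 27.5
gripper_force: 40.0
```

Call:
{"name": "jog_arm", "arguments": {"increments": [[-11, 50, 0, 0], [-11, 55, 0, 0], [-11, 55, 0, 0], [-11, 55, 0, 0], [-11, 55, 0, 0]]}}

```text
t: 53.78
ee_pos: [407.9, -35.0, 240.2]
ee_rot: [1.0, -0.023, 0.0, 0.0]
ft_force: [1.2, -0.1, -3.0]
width: 27.2
gripper_force: 40.0
```

Call:
{"name": "jog_arm", "arguments": {"increments": [[-1.5, 55, 0, 0], [0, 55, 0, 0], [0, 55, 0, 0], [0, 55, 0, 0], [0, 55, 0, 0]]}}

```text
t: 54.4
ee_pos: [406.7, 240.2, 240.3]
ee_rot: [1.0, -0.023, 0.0, -0.0]
ft_force: [1.5, -0.8, -2.9]
width: 27.5
gripper_force: 40.0
```

Call:
{"name": "jog_arm", "arguments": {"increments": [[0, 45, 0, 0], [0, 23, 0, 0], [0, 0, 0, 0], [0, 0, 0, 0]]}}

```text
t: 54.9
ee_pos: [407.1, 305.8, 239.7]
ee_rot: [1.0, -0.023, 0.0, 0.0]
ft_force: [-0.2, 0.4, -2.9]
width: 27.3
gripper_force: 40.1
```

Call:
{"name": "jog_arm", "arguments": {"increments": [[0, 0, -30, 0], [0, 0, -45, 0], [0, 0, -35, 0], [0, 0, -12, 0], [0, 0, 0, 0]]}}

```text
t: 55.52
ee_pos: [407.5, 306.1, 117.9]
ee_rot: [1.0, -0.023, 0.0, -0.0]
ft_force: [-0.6, 0.1, -3.6]
width: 27.1
gripper_force: 40.1
```

Call:
{"name": "jog_arm", "arguments": {"increments": [[0, 0, -1, 0], [0, 0, -1, 0], [0, 0, 0, 0], [0, 0, 0, 0]]}}

```text
t: 56.02
ee_pos: [407.2, 306.5, 115.6]
ee_rot: [1.0, -0.023, 0.0, -0.0]
ft_force: [0.1, -0.3, -3.2]
width: 27.2
gripper_force: 40.1
```

Call:
{"name": "jog_arm", "arguments": {"increments": [[0, 0, -1, 0], [0, 0, 0, 0], [0, 0, 0, 0]]}}

```text
t: 56.4
ee_pos: [407.5, 306.7, 114.8]
ee_rot: [1.0, -0.023, 0.0, -0.0]
ft_force: [-0.5, 1.2, 4.9]
width: 27.6
gripper_force: 41.0
```

Touched down. I'll release, retreat and check.

Call:
{"name": "jog_arm", "arguments": {"increments": [[0, 0, 0, 0], [0, 0, 0, 0], [0, 0, 0, 0], [0, 0, 15, 0], [0, 0, 45, 0]], "grip": 0.65}}

```text
t: 57.02
ee_pos: [406.4, 305.9, 174.3]
ee_rot: [1.0, -0.023, -0.001, 0.001]
ft_force: [-0.0, 0.1, 0.8]
width: 55.4
gripper_force: 0.0
```

Call:
{"name": "jog_arm", "arguments": {"increments": [[0, 0, 50, 0], [0, 0, 50, 0], [0, -40, 50, 0], [0, 0, 0, 0], [0, 0, 0, 0]]}}

```text
t: 57.65
ee_pos: [407.0, 267.3, 323.3]
ee_rot: [1.0, -0.023, 0.0, -0.0]
ft_force: [0.3, 0.4, 0.1]
width: 55.5
gripper_force: 0.0
```

```bash
python3 - <<'E'
from h import *
s,p,E=wrist();save(p,'w9.png')
L=['amber_bottle','white_bottle','tin','jar','stamp','tape_roll','label_pad']
def f(p,c):
    for n in L: print(c,n,[(np.round(q['xyz']).tolist(),round(q['confidence'],2)) for q in arm.place_of(p,n)[:1]])
f(p,'w')
for c in ['scene','side']: f(arm.snapshot(c),c)
E
```

```text
w amber_bottle [([406.0, 307.0, 6.0], 0.78)]
w white_bottle [([476.0, 239.0, 7.0], 0.97)]
w tin [([479.0, 372.0, 5.0], 0.62)]
w jar [([445.0, 301.0, -2.0], 0.48)]
w stamp [([426.0, 71.0, -4.0], 0.75)]
w tape_roll [([477.0, 239.0, 6.0], 0.27)]
w label_pad []
scene amber_bottle [([408.0, 308.0, 7.0], 0.77)]
scene white_bottle [([474.0, 236.0, 6.0], 0.73)]
scene tin [([599.0, -29.0, 2.0], 0.68)]
scene jar [([596.0, -24.0, 2.0], 0.83)]
scene stamp [([429.0, 74.0, 2.0], 0.84)]
scene tape_roll [([723.0, 263.0, -1.0], 0.9)]
scene label_pad [([730.0, -271.0, -1.0], 0.72)]
side amber_bottle [([406.0, 310.0, 8.0], 0.8)]
side white_bottle [([475.0, 237.0, 11.0], 0.74)]
side tin [([483.0, 372.0, 10.0], 0.75)]
side jar [([601.0, -26.0, -3.0], 0.7)]
side stamp [([427.0, 71.0, -2.0], 0.83)]
side tape_roll [([720.0, 266.0, -2.0], 0.93)]
side label_pad [([724.0, -271.0, -0.0], 0.77)]
```

View pics/w9.png

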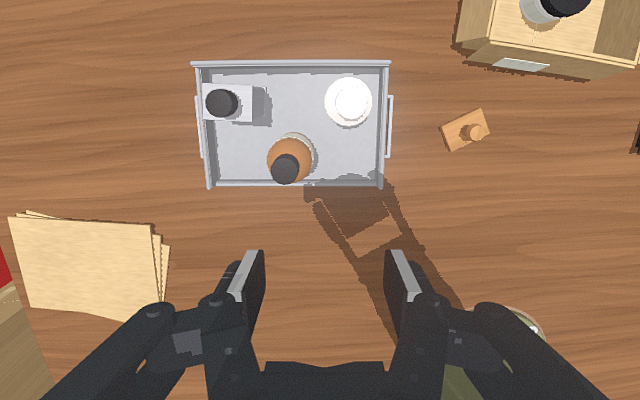

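The view shows the tin (222,103), white bottle (350,100) and amber bottle (286,165) upright at their original spots, with the jar in the carton at the top right. I'm handing in.

```bash
python3 -c "
from plant import arm
print(arm.hand_in())"
```

```text
the job is handed in; nothing more can be done
None
```

The job is handed in: the jar stands upright in the carton, and the amber bottle, white bottle and tin are back upright in the stock tray within a few mm of where they started by the camera check; the judge returned no verdict.

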